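# Bolt the jack-in-the-box shut

## Task

Bolt the lid of the jack-in-the-box so that it cannot pop open: by its ball-ended handle slide the sprung barrel bolt across into the keeper until you feel it meet its end stop, then turn the handle forward and down all the way into the notch of the barrel, and let go. Be gentle: do not ram the end stop, and do not force the handle against the barrel where there is no notch. Do not press the red button, and leave the turntable, maze cylinder, star and tin where they stand.

Things in the scene. Friction and masses are not known exactly. Their poses are not given: they have to be found in the camera images.
- jackbox: Jack-in-the-box, fixed: blue plastic box 140 (x) by 160 (y) by 130 mm high, its yellow lid shut. Origin: centre of its underside; x points to its back, y along the bolt towards the keeper, z up; its front faces -x. 'Box frame' below is this frame. The star and tin stand to its -y side, the turntable to its +y side.
- bolt_axis (a point): Fixed point on the bolt's axis, under the handle's start: x -45, y -45, z 148 mm in the box frame (same axes); 25 mm behind the box's front face. The bolt runs along y in a brass barrel, a channel open at the top, x -65 to -25, y -80 to +32 at most, 34 mm above the lid, with a 40 mm high end-stop block across its +y end. The handle stands up out of the channel.
- lid_mid (a point): Centre of the lid's top. The barrel's front wall keeps the handle up, except at the notch: an 11 mm gap in that wall right before the end stop (stem 8 mm thick, so it must stay within 3 mm of the stop while turning). The barrel's seat along y is unmeasured: the stem meets the stop after 30 to 58 mm of travel; feel for it. Keep the stem below 22 N on the stop, 35 N on the front wall.
- keeper (a point): Brass keeper staple on the fixed rim that takes the bolt's tip: x -45, y +52, z 148 mm in the box frame; 10 mm along y, 26 mm wide, top at z 161 mm. Fixed.
- bolt (a joint): Travel of the steel bolt along the box's y (m): 0 drawn back as at the start, grows towards the keeper. A spring pushes it back, 1.2 N at 0 to 3.5 N at 58 mm, plus 0.6 N friction; let go, it runs back, unless the handle is in the notch, where it creeps back up to 3 mm and stays.
- handle (a joint): Turn of the handle about the bolt (rad): 0 straight up, grows as it turns forward (to the box's -x) and down; 1.35 is fully down in the notch, the ball then 49 mm ahead of and 11 mm above the bolt's axis, in front of the box's front face. Stays where left (friction 0.03 N m). Starts within 0.1 of upright.
- knob_center (a point): Centre of the black plastic ball, 20 mm in diameter, at the end of the bolt's handle: 50 mm from the bolt's axis, on an 8 mm steel stem. Its z axis points from the bolt's axis outward along the stem. At bolt = 0 it lies at y = -45 mm of the box's frame. A gripped ball turns and may creep in the grip; once in the notch it can be let go and pressed down from above.
- jackbutton (a joint): Press of the red 28 mm button on the box's lid at (40, -40) mm of the box's frame (m): 0 up, 0.006 fully down. Leave alone.
- turntable_mid (a point): Centre of the white ceramic turntable vase holder, 116 mm across, 32 mm high, loose on the shelf.
- maze_mid (a point): Centre of the wooden maze cylinder, 60 mm across, 108 mm high, standing loose on the turntable.
- star_mid (a point): Centre of the walnut interlocking star, 80 mm across, 36 mm high, loose on the shelf.
- tin_mid (a point): Centre of the green lidded tin of washers, 72 mm across, 46 mm high, loose on the shelf.
There are look-alikes about, which are no part of the job. There is more than one size of the jackbox; the one meant has the size given above.

How it is judged:
By the outcome, as a careful person would: the job done as asked, in the order asked, and still so for the second after the job is handed in, with the robot touching nothing.
It also fails if it takes over 48 s, if anything falls off the work surface, if the arm or the gripper's body presses on something with over 40 N, if the wrist force passes 120 N, or if a joint passes its speed limit or range.

## Robot

A 6-joint arm with a two-finger parallel gripper is mounted at the origin on the work surface. World frame = base frame: x ahead of the robot, y to its left, z up, the work surface at z = 0. Lengths are in m, angles in rad, forces in N, time in s.
With the tool pointing down it reaches from about 0.35 to 0.975 m from the base axis. Payload 4.9 kg.
Tool frame: the origin (TCP) lies at the very end of the fingers, on their centre line; the grasp point (between the pads) lies 19 mm behind it; z points along the fingers, y is the line along which they close (so a half turn about z gives the same grasp; the last joint's range is limited). The gripper opens to 85 mm and grips with 20 to 120 N. Pads are 22 mm wide; open, the fingers measure 114 mm over their backs; the gripper's body (76 mm by 85 mm) begins 54 mm behind the grasp point. The pads swing forward as they close: fully open they stand 13 mm farther back than shut.
Start: joints at [-0.119, 0.053, 1.613, -0, 1.476, -0.119], TCP at [0.625, 0, 0.231] pointing down, gripper open.
Joint ranges: [-3.01, 3.01], [-1.01, 2.22], [0.06, 2.58], [-1.02, 4.17], [0.09, 2.62], [-3.14, 3.14]. Speed limits (rad/s): [2.57, 2.57, 3.14, 3.14, 3.14, 3.14].

## Interface

Orientations are given as a rotation vector (axis times angle).
In Python, from station import ctrl, imaging gives the robot as it stands.
- The arm moves only by the tool play_rows, never from a script. Its argument "series" is a list of rows, each a list of 3 entries, a list of its own where there are three numbers: the opening, from 0 (shut) to 1 (fully open), then the shift along the tool's x, y, z each as a share of 0.05 m, from -1 to 1, then the turn, a rotation vector about the tool's x, y, z each as a share of 8 degrees, from -1 to 1. In form: [[grip, [dx, dy, dz], [ax, ay, az]], ...]. A call has 1 to 8 rows; each row shifts and turns the commanded pose from where the row before left it, along the tool's axes as they then stand; what a row does not reach is not made up. A row lasts 1/8 s, in which the tool goes at most 62.5 mm and 10.7 degrees, less where a joint would pass 70% of its speed; a pose out of reach is approached as far as the arm can. A call with a number of a shift or a turn outside -1 to 1 is refused whole. A call with a gripper value outside its range is refused whole. The fingers move at their own pace and stop on an object; "force" is the grip in N (left out, the last holds). Time passes only in rows, so rows that do not move let the fingers close. It gives the time, the measured TCP pose, the force, the opening and the grip force at its end, in the units of the state.
- ctrl.get_obs(): the state, without advancing time (a new reading comes with each control period).
- imaging.get_image(name): name is "scene" or "side" or "wrist"; returns a dict with "color" (384x512x3 uint8, blue, green, red), "fx", "fy", "cx", "cy" (pixels), "D" ([k1, k2, p1, p2, k3] as OpenCV has them; the pictures are not rectified), "extrinsics" (4x4, takes a point from world to camera coordinates); the wrist camera has in their place "hand_eye" (4x4, takes a point from camera to tool coordinates, whose origin is the TCP and whose axes are the flange's). Camera axes: x right, y down, z forward; pixel columns grow to the right and rows downward; lengths in m; the calibration is good to about 2 mm. A picture is of the moment at which its call begins: read the wrist's pose just before it. There is no depth.
- ctrl.finish_job(): hands the job in; it is judged then, once.
The state is a dict: "t": time; "q": joint angles; "dq": joint speeds; "effort": joint torques, N m; "tool_pos": TCP position; "tool_rot": TCP orientation; "contact_force": force on the tool from outside, world axes, zero at the start; "wrist_torque": the same for the moment, N m; "opening": finger opening in m; "grip_force": force on a finger pad.
Only numpy, scipy, OpenCV 4.12 (cv2) and the standard library are available. Lean on these libraries where they do the work, as an engineer would, in place of code of your own. Each camera call takes 0.05 s, during which the arm holds its last target. There are 200 camera calls.

## Working session

There is one attempt and no reset: what is moved stays moved. The work goes in short steps, Python scripts to look and compute and a tool call to move; the robot and the scene stay as the last step left them, time stands still between calls to the robot, and variables do not carry over. Pictures are saved under pics/ and viewed, at most 10 in all, crops included, and the job is handed in when it is done.

Besides the shell and the picture viewer there is one more tool, called after "Emit:" as name(argument=value, ...), one argument or row to a line, values as JSON. play_rows: Moves the arm, as the interface text tells. Shift numbers are shares of 0.05 m and turn numbers shares of 8 degrees, none past 1 either way. Its arguments: {"type":"object","properties":{"series":{"type":"array"},"force":{"type":"number"}},"required":["series"]}

```bash
mkdir -p pics; ls; cat > h.py <<'E'
import cv2,numpy as np
from station import ctrl,imaging
from scipy.spatial.transform import Rotation as R
def grab(n):
    o=ctrl.get_obs(); d=imaging.get_image(n)
    K=np.array([[d['fx'],0,d['cx']],[0,d['fy'],d['cy']],[0,0,1.]]);D=np.array(d['D'],float)
    if n=='wrist':
        T=np.eye(4);T[:3,:3]=R.from_rotvec(o['tool_rot']).as_matrix();T[:3,3]=o['tool_pos']
        E=np.linalg.inv(T@np.array(d['hand_eye']))
    else: E=np.array(d['extrinsics'])
    return d['color'],K,D,E
def ray(K,D,E,uv):
    p=cv2.undistortPoints(np.array([[uv]],float),K,D)[0,0]
    C=-E[:3,:3].T@E[:3,3]; v=E[:3,:3].T@np.array([p[0],p[1],1]); return C,v/np.linalg.norm(v)
def plane(K,D,E,uv,z):
    C,v=ray(K,D,E,uv); return C+v*(z-C[2])/v[2]
def tri(rs):
    A=sum(np.eye(3)-np.outer(v,v) for C,v in rs); b=sum((np.eye(3)-np.outer(v,v))@C for C,v in rs)
    return np.linalg.solve(A,b)
def proj(K,D,E,P):
    return cv2.projectPoints(np.array(P,float).reshape(-1,3),cv2.Rodrigues(E[:3,:3])[0],E[:3,3],K,D)[0][:,0]
E
python3 - <<'E'
from h import *
a=grab('scene');b=grab('side');np.savez('cal',Ks=a[1],Ds=a[2],Es=a[3],Kd=b[1],Dd=b[2],Ed=b[3])
cv2.imwrite('pics/scene.png',a[0]);cv2.imwrite('pics/side.png',b[0])
for n in (a,b): print(-n[3][:3,:3].T@n[3][:3,3], n[3][2,:3])
print(ctrl.get_obs())
E
```

```text
pics
[1.23149743 0.07195761 1.04271703] [-0.6068988  -0.02198191 -0.79447507]
[0.36731348 0.66344301 0.75175596] [ 0.20083692 -0.6986268  -0.68672056]
{'t': 0.1, 'q': array([-1.19018372e-01,  5.33218123e-02,  1.61417995e+00,  1.51182093e-05,
        1.47603961e+00, -1.19002826e-01]), 'dq': array([-0.00029644, -0.00159706, -0.00321773, -0.00128103, -0.00027339,
       -0.00011492]), 'effort': array([ 6.14647306e-04, -3.94903493e+01, -3.71363103e+01, -4.52310599e-05,
        3.99340541e-03, -4.17574097e-05]), 'tool_pos': array([6.24415847e-01, 6.30250484e-05, 2.30152888e-01]), 'tool_rot': array([-2.22037021e+00, -2.22033248e+00,  1.87267645e-03]), 'contact_force': array([ 0.40888869, -0.28746573,  0.30050831]), 'wrist_torque': array([-0.00723197, -0.03308978,  0.01262739]), 'grip_force': 0.0, 'opening': 0.0852810249955423}
```

View pics/scene.png

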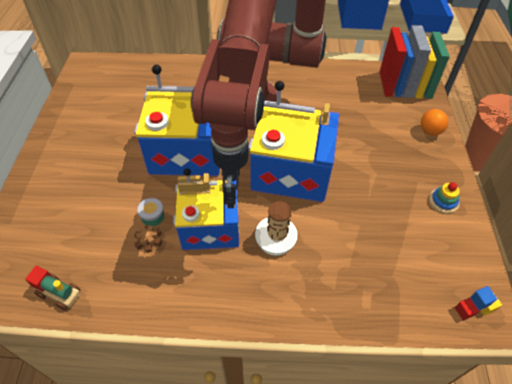

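View pics/side.png

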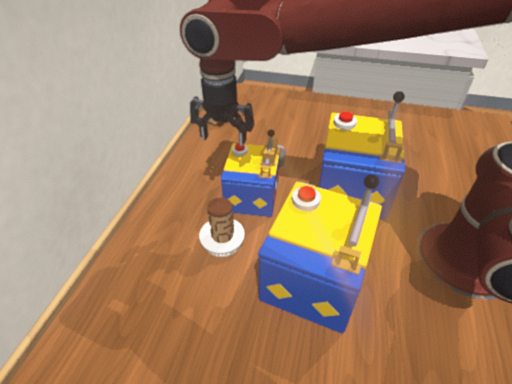

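Scene: three boxes. The small front one is at (207,215), with its knob at about (187,174) and the turntable, star and tin around it. A rear-left one has its knob at (157,70) and a rear-right one at (280,87). In the side view the three knobs are at (271,133), (398,97) and (371,182). I'll check their sizes by triangulation.

```bash
python3 - <<'E'
from h import *
c=np.load('cal.npz');S=(c['Ks'],c['Ds'],c['Es']);Q=(c['Kd'],c['Dd'],c['Ed'])
for n,u,v in (('small',(187,174),(271,133)),('left',(157,70),(398,97)),('right',(280,87),(371,182))):
    print(n,tri([ray(*S,u),ray(*Q,v)]).round(3))
for n,a,b in (('small',(182,248),(238,246)),('left',(148,173),(218,177)),('right',(251,190),(325,199))):
    A=plane(*S,a,0);B=plane(*S,b,0);print(n,A.round(3),B.round(3),np.linalg.norm(A-B))
a=cv2.imread('pics/scene.png')[150:260,125:310];b=cv2.imread('pics/side.png')[115:260,190:300]
cv2.imwrite('pics/c1.png',np.hstack([cv2.resize(a,None,fx=2.5,fy=2.5,interpolation=2),cv2.resize(cv2.resize(b,None,fx=2.5,fy=2.5,interpolation=2),(275,275))]))
E
```

```text
small [ 0.536 -0.128  0.193]
left [ 0.228 -0.248  0.279]
right [0.285 0.104 0.278]
small [ 0.646 -0.148  0.   ] [0.632 0.006 0.   ] 0.15497662562592246
left [ 0.383 -0.295  0.   ] [ 0.389 -0.073  0.   ] 0.22211375281663412
right [0.435 0.032 0.   ] [0.458 0.256 0.   ] 0.22504414498803998
```

View pics/c1.png

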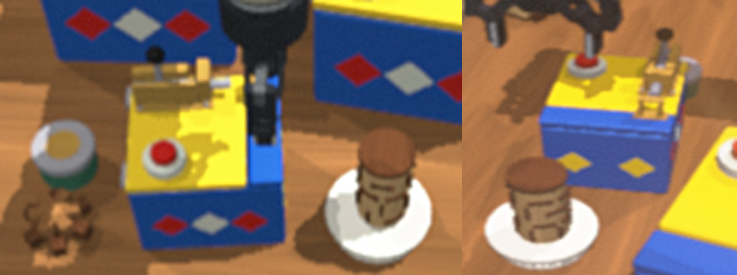

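The small box is the right one: its back edge measures about 155 mm (the others 222 and 225), its knob is at z≈0.193, and the star, tin and turntable stand beside it. The lookalikes are rear-left (157,70) and rear-right (280,87). Next I'll measure the button, the knob and the yaw precisely.

```bash
python3 - <<'E'
from h import *
c=np.load('cal.npz');S=(c['Ks'],c['Ds'],c['Es']);Q=(c['Kd'],c['Dd'],c['Ed'])
def cen(f,box,kind):
    im=cv2.imread(f);u0,u1,v0,v1=box;p=im[v0:v1,u0:u1].astype(int)
    m=(p[...,2]>130)&(p[...,1]<80)&(p[...,0]<80) if kind=='r' else p.max(2)<75
    n,l,s,ce=cv2.connectedComponentsWithStats(m.astype(np.uint8));i=1+s[1:,4].argmax()
    print(kind,s[i],ce[i]+[u0,v0]);return ce[i]+[u0,v0]
bs=cen('pics/scene.png',(178,205,200,225),'r');bd=cen('pics/side.png',(228,252,138,160),'r')
ks=cen('pics/scene.png',(179,196,166,181),'k');kd=cen('pics/side.png',(263,280,125,140),'k')
B=tri([ray(*S,bs),ray(*Q,bd)]);K=tri([ray(*S,ks),ray(*Q,kd)])
print(B,K); d=(B-K)[:2]; print(np.linalg.norm(d),np.degrees(np.arctan2(d[1],d[0])))
w=imaging.get_image('wrist');print(np.array(w['hand_eye']).round(3),w['fx'])
E
```

```text
r [ 8  7  9  9 66] [189.78787879 210.75757576]
r [ 8  5  8  8 38] [239.07894737 146.71052632]
k [ 4  2  8  8 47] [186.78723404 171.70212766]
k [6 7 1 1 1] [269. 132.]
[ 0.62017553 -0.11279228  0.14532681] [ 0.53840943 -0.12532423  0.20041123]
0.08272088558878372 8.713677339434021
[[-0.    -0.964 -0.265  0.066]
 [ 1.    -0.    -0.     0.   ]
 [-0.    -0.265  0.964 -0.142]
 [ 0.     0.     0.     1.   ]] 305.40200160799156
```

Emit:
play_rows(
  series=[
    [0.6,[0,0,-0.5],[0,0,1]],
    [0.6,[0,0,-0.5],[0,0,1]],
    [0.6,[0,0,0],[0,0,1]],
    [0.6,[0,0,0],[0,0,1]],
    [0.6,[0,0,0],[0,0,1]],
    [0.6,[0,0,0],[0,0,1]],
    [0.6,[0,0,0],[0,0,1]],
    [0.6,[0,0,0],[0,0,1]],
  ],
  force=30,
)

```text
t: 1.15
tool_pos: [0.6248, 0.0, 0.2807]
tool_rot: [-3.062, -0.7, 0.001]
contact_force: [-0.3, -0.5, -0.2]
opening: 0.0516
grip_force: 0.0
```

Emit:
play_rows(
  series=[
    [0.6,[0,0,0],[0,0,1]],
    [0.6,[0,0,0],[0,0,1]],
    [0.6,[0,0,0],[0,0,0.6]],
    [0.6,[0,0,0],[0,0,0]],
  ],
)

```text
t: 1.65
tool_pos: [0.6248, 0.0, 0.2808]
tool_rot: [-3.138, -0.144, 0.001]
contact_force: [0.8, 0.0, -0.3]
opening: 0.0517
grip_force: 0.0
```

Emit:
play_rows(
  series=[
    [0.6,[-0.5,0.58,0],[0,0,0]],
    [0.6,[-0.5,0.58,0],[0,0,0]],
    [0.6,[-0.5,0.58,0],[0,0,0]],
    [0.6,[-0.48,0.6,0],[0,0,0]],
    [0.6,[0,0,0],[0,0,0]],
    [0.6,[0,0,0],[0,0,0]],
  ],
)

```text
t: 2.4
tool_pos: [0.5371, -0.1252, 0.2813]
tool_rot: [-3.138, -0.143, -0.0]
contact_force: [0.1, 0.0, 0.4]
opening: 0.0513
grip_force: 0.0
```

```bash
python3 - <<'E'
from h import *
w=grab('wrist');np.savez('w1',K=w[1],D=w[2],E=w[3]);cv2.imwrite('pics/w1.png',w[0])
s=grab('side');cv2.imwrite('pics/s1.png',s[0])
print(ctrl.get_obs()['tool_pos'])
E
```

```text
[ 0.53737437 -0.12475631  0.28121267]
```

View pics/w1.png

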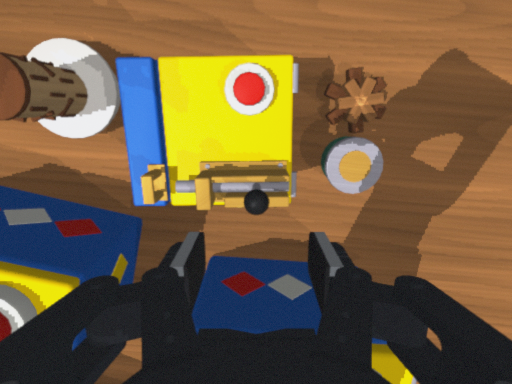

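Wrist view: knob at (256,201), end-stop block at (195–213, 177–209), keeper at (155,185), red button at (249,89). The box is lined up with the tool axes.

```bash
python3 - <<'E'
from h import *
c=np.load('w1.npz');W=(c['K'],c['D'],c['E']);q=np.load('cal.npz');S=(q['Ks'],q['Ds'],q['Es'])
im=cv2.imread('pics/w1.png').astype(int)
p=im[180:220,240:275].max(2)<60
n,l,s,ce=cv2.connectedComponentsWithStats(p.astype(np.uint8));i=1+s[1:,4].argmax();u=ce[i]+[240,180];print(u,s[i])
a=np.radians(5.25);X=np.array([np.cos(a),np.sin(a)]);Y=np.array([-np.sin(a),np.cos(a)])
k=plane(*W,u,.198);print('knob',k,tri([ray(*W,u),ray(*S,(186.8,171.7))]))
r=(im[...,2]>150)&(im[...,1]<80)&(im[...,0]<80);r[:60]=0;r[120:]=0;r[:,:220]=0;r[:,275:]=0
v,uu=np.nonzero(r);b=plane(*W,(uu.mean(),v.mean()),.145);print('btn',b)
o=b[:2]-.04*X+.04*Y;print('origin',o,'knob box',(k[:2]-o)@X,(k[:2]-o)@Y)
for n,pt,z in (('stop top -y edge',(213,193),.17),('stop top +y',(196,193),.17),('barrel -y end',(289,190),.164),('keeper',(150,185),.161),('lid left',(160,130),.13),('lid right',(293,130),.13),('lid back',(230,56),.13)):
    e=plane(*W,pt,z)[:2]-o;print(n,(e@X).round(4),(e@Y).round(4))
P=im[172:215,130:300].astype(np.uint8);cv2.imwrite('pics/c2.png',cv2.resize(P,None,fx=4.5,fy=4.5,interpolation=cv2.INTER_CUBIC))
E
```

```text
[255.94945055 201.28131868] [  5   9  23  25 455]
knob [ 0.53597825 -0.12639961  0.198     ] [ 0.53636641 -0.12632917  0.19933785]
btn [ 0.62077583 -0.11246409  0.145     ]
origin [ 0.57728357 -0.07629196] knob box -0.04571697128338846 -0.04611793686463747
stop top -y edge -0.0467 -0.0092
stop top +y -0.0467 0.0054
barrel -y end -0.0457 -0.0751
keeper -0.0418 0.0475
lid left 0.0038 0.0442
lid right 0.0038 -0.081
lid back 0.0681 -0.0232
```

View pics/c2.png

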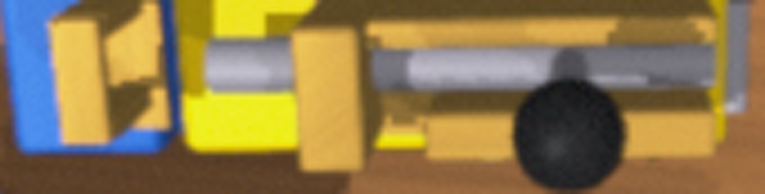

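Emit:
play_rows(
  series=[
    [0.5,[-0.02,0.03,0.5],[0,0,0]],
    [0.5,[0,0,0.5],[0,0,0]],
    [0.5,[0,0,0.5],[0,0,0]],
    [0.5,[0,0,0.44],[0,0,0]],
    [0.5,[0,0,0],[0,0,0]],
    [0.5,[0,0,0],[0,0,0]],
  ],
)

```text
t: 3.25
tool_pos: [0.5369, -0.1268, 0.1853]
tool_rot: [3.138, 0.144, 0.002]
contact_force: [-0.5, -0.6, 0.5]
opening: 0.0423
grip_force: 0.0
```

Emit:
play_rows(
  series=[
    [0.35,[0,0,0],[0,0,0]],
    [0.25,[0,0,0],[0,0,0]],
    [0.15,[0,0,0],[0,0,0]],
    [0.15,[0,0,0],[0,0,0]],
    [0.15,[0,0,0],[0,0,0]],
  ],
  force=25,
)

```text
t: 3.88
tool_pos: [0.5368, -0.1256, 0.186]
tool_rot: [-3.135, -0.143, -0.003]
contact_force: [-1.6, 7.3, 5.2]
opening: 0.0183
grip_force: 24.2
```

Emit:
play_rows(
  series=[
    [0.15,[0,-0.06,0],[0,0,0]],
    [0.15,[0,-0.06,0],[0,0,0]],
    [0.15,[0,-0.06,0],[0,0,0]],
    [0.15,[0,0,0],[0,0,0]],
  ],
)

```text
t: 4.38
tool_pos: [0.5361, -0.1189, 0.186]
tool_rot: [3.136, 0.142, 0.004]
contact_force: [-0.2, -1.5, 6.1]
opening: 0.0181
grip_force: 24.4
```

```bash
python3 - <<'E'
from h import *
w=grab('wrist');p=w[0][120:330,130:400];q=grab('side')[0][85:190,200:310];q=cv2.resize(q,None,fx=4,fy=4,interpolation=2)
p=cv2.resize(p,(360,280),interpolation=2);p=cv2.copyMakeBorder(p,0,140,0,0,0);cv2.imwrite('pics/g1.png',np.hstack([p,q]))
E
```

```text
(no output)
```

View pics/g1.png

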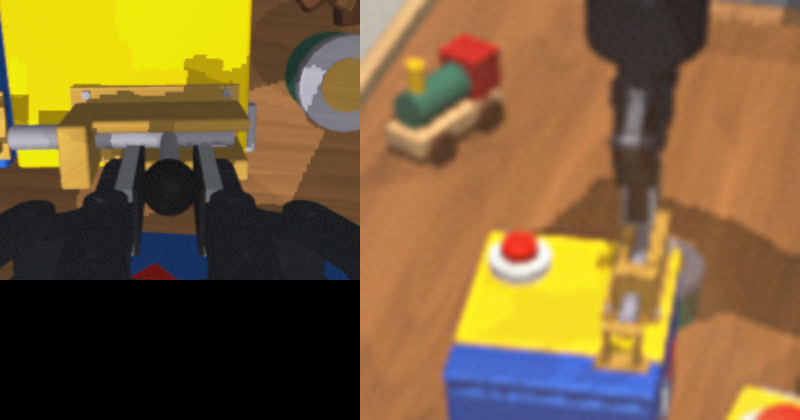

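The ball is held, and the bolt tip has come out about 8 mm. I'll keep going and watch the force.

Emit:
play_rows(
  series=[
    [0.15,[0,-0.06,-0.02],[0,0,0]],
    [0.15,[0,-0.06,0],[0,0,0]],
    [0.15,[0,-0.06,0],[0,0,0]],
    [0.15,[0,-0.06,0],[0,0,0]],
    [0.15,[0,-0.04,0],[0,0,0]],
    [0.15,[0,0,0],[0,0,0]],
  ],
)

```text
t: 5.22
tool_pos: [0.5343, -0.1041, 0.186]
tool_rot: [3.138, 0.143, 0.001]
contact_force: [-0.1, -1.4, 5.0]
opening: 0.0176
grip_force: 24.6
```

Emit:
play_rows(
  series=[
    [0.15,[0,-0.03,0],[0,0,0]],
    [0.15,[0,-0.03,0],[0,0,0]],
    [0.15,[0,-0.03,0],[0,0,0]],
    [0.15,[0,0,0],[0,0,0]],
  ],
)

```text
t: 5.72
tool_pos: [0.5338, -0.0999, 0.186]
tool_rot: [3.137, 0.143, 0.001]
contact_force: [-0.5, -2.6, 5.4]
opening: 0.0183
grip_force: 24.6
```

Emit:
play_rows(
  series=[
    [0.15,[0,-0.02,0],[0,0,0]],
    [0.15,[0,-0.02,0],[0,0,0]],
    [0.15,[0,-0.02,0],[0,0,0]],
    [0.15,[0,0,0],[0,0,0]],
  ],
)

```text
t: 6.22
tool_pos: [0.5335, -0.097, 0.186]
tool_rot: [3.137, 0.143, 0.001]
contact_force: [-0.1, -3.2, 6.2]
opening: 0.0177
grip_force: 24.6
```

Emit:
play_rows(
  series=[
    [0.15,[0,-0.01,0],[0,0,0]],
    [0.15,[0,-0.01,0],[0,0,0]],
    [0.15,[0,0,0],[0,0,0]],
  ],
)

```text
t: 6.6
tool_pos: [0.5334, -0.096, 0.186]
tool_rot: [3.137, 0.142, 0.001]
contact_force: [-1.0, -2.3, 5.8]
opening: 0.0184
grip_force: 24.6
```

Emit:
play_rows(
  series=[
    [0.15,[0,-0.01,0],[0,0,0]],
    [0.15,[0,-0.01,0],[0,0,0]],
    [0.15,[0,0,0],[0,0,0]],
  ],
)

```text
t: 6.98
tool_pos: [0.5333, -0.0951, 0.1859]
tool_rot: [3.137, 0.142, 0.001]
contact_force: [0.0, -3.5, 5.9]
opening: 0.018
grip_force: 24.6
```

Emit:
play_rows(
  series=[
    [0.15,[0,-0.01,0],[0,0,0]],
    [0.15,[0,-0.01,0],[0,0,0]],
    [0.15,[0,0,0],[0,0,0]],
  ],
)

```text
t: 7.35
tool_pos: [0.5333, -0.0941, 0.186]
tool_rot: [3.137, 0.143, 0.001]
contact_force: [0.1, -2.3, 6.5]
opening: 0.0178
grip_force: 24.6
```

Emit:
play_rows(
  series=[
    [0.15,[0,-0.01,0],[0,0,0]],
    [0.15,[0,-0.01,0],[0,0,0]],
    [0.15,[0,0,0],[0,0,0]],
  ],
)

```text
t: 7.72
tool_pos: [0.5332, -0.0931, 0.186]
tool_rot: [3.137, 0.142, 0.001]
contact_force: [-0.8, -3.6, 5.0]
opening: 0.0182
grip_force: 24.6
```

Emit:
play_rows(
  series=[
    [0.15,[0,-0.01,0],[0,0,0]],
    [0.15,[0,0,0],[0,0,0]],
  ],
)

```text
t: 7.98
tool_pos: [0.5331, -0.0926, 0.186]
tool_rot: [3.137, 0.142, 0.001]
contact_force: [-0.8, -2.8, 5.7]
opening: 0.0182
grip_force: 24.6
```

Emit:
play_rows(
  series=[
    [0.15,[0,-0.01,0],[0,0,0]],
    [0.15,[0,-0.01,0],[0,0,0]],
    [0.15,[0,0,0],[0,0,0]],
  ],
)

```text
t: 8.35
tool_pos: [0.533, -0.0916, 0.186]
tool_rot: [3.137, 0.143, 0.001]
contact_force: [0.1, -2.7, 5.4]
opening: 0.0181
grip_force: 24.6
```

Emit:
play_rows(
  series=[
    [0.15,[0,-0.01,0],[0,0,0]],
    [0.15,[0,0,0],[0,0,0]],
  ],
)

```text
t: 8.6
tool_pos: [0.533, -0.0911, 0.1859]
tool_rot: [3.137, 0.142, 0.001]
contact_force: [0.2, -2.8, 6.1]
opening: 0.0178
grip_force: 24.6
```

```bash
python3 - <<'E'
from h import *
w=grab('wrist');p=w[0][150:260,100:300]
cv2.imwrite('pics/g2.png',cv2.resize(p,None,fx=4,fy=4,interpolation=2))
E
```

```text
(no output)
```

View pics/g2.png

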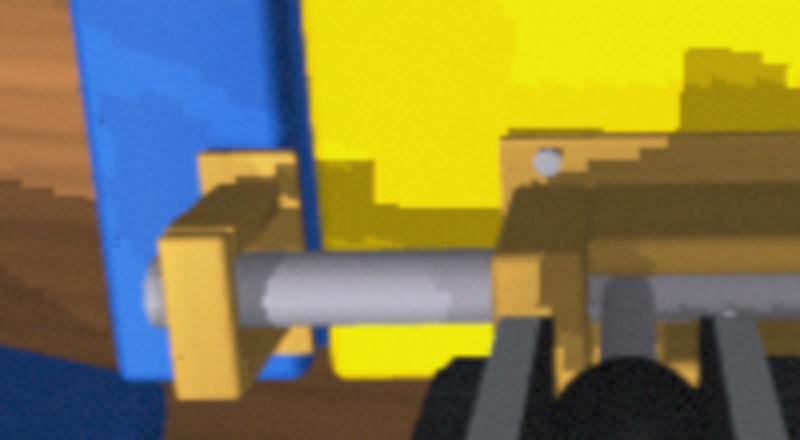

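The bolt tip is through the keeper. The stem's +y side is at about column 605 and the stop face at about 588, which leaves a gap of roughly 2–3 mm.

Emit:
play_rows(
  series=[
    [0.15,[0,-0.01,0],[0,0,0]],
    [0.15,[0,-0.01,0],[0,0,0]],
    [0.15,[0,0,0],[0,0,0]],
  ],
)

```text
t: 9.02
tool_pos: [0.5329, -0.0902, 0.186]
tool_rot: [3.137, 0.142, 0.001]
contact_force: [-0.2, -3.1, 6.2]
opening: 0.018
grip_force: 24.6
```

Emit:
play_rows(
  series=[
    [0.15,[0,-0.01,0],[0,0,0]],
    [0.15,[0,0,0],[0,0,0]],
  ],
)

```text
t: 9.28
tool_pos: [0.5329, -0.0896, 0.186]
tool_rot: [3.137, 0.143, 0.001]
contact_force: [-1.1, -2.7, 6.4]
opening: 0.0183
grip_force: 24.6
```

Emit:
play_rows(
  series=[
    [0.15,[0,-0.01,0],[0,0,0]],
    [0.15,[0,0,0],[0,0,0]],
  ],
)

```text
t: 9.52
tool_pos: [0.5328, -0.0892, 0.186]
tool_rot: [3.137, 0.142, 0.001]
contact_force: [-0.3, -2.9, 6.2]
opening: 0.018
grip_force: 24.6
```

Emit:
play_rows(
  series=[
    [0.15,[0,-0.01,0],[0,0,0]],
    [0.15,[0,0,0],[0,0,0]],
  ],
)

```text
t: 9.78
tool_pos: [0.5328, -0.0891, 0.186]
tool_rot: [3.136, 0.142, 0.001]
contact_force: [-0.7, -4.2, 5.9]
opening: 0.0178
grip_force: 24.6
```

Emit:
play_rows(
  series=[
    [0.15,[0,-0.01,0],[0,0,0]],
    [0.15,[0,0,0],[0,0,0]],
  ],
)

```text
t: 10.02
tool_pos: [0.5328, -0.089, 0.186]
tool_rot: [3.135, 0.142, 0.001]
contact_force: [0.5, -5.9, 4.4]
opening: 0.0178
grip_force: 24.6
```

Emit:
play_rows(
  series=[
    [0.15,[0,-0.01,0],[0,0,0]],
    [0.15,[0,0,0],[0,0,0]],
  ],
)

```text
t: 10.28
tool_pos: [0.5328, -0.0889, 0.186]
tool_rot: [3.134, 0.142, 0.001]
contact_force: [0.0, -7.6, 5.4]
opening: 0.0177
grip_force: 24.6
```

The stop is felt at TCP y ≈ -0.089: the position stalls while the force climbs to 7.6 N. Now I'll turn the handle forward along its arc, in stages.

Emit:
play_rows(
  series=[
    [0.15,[-0.1,0,0.005],[0,0,0]],
    [0.15,[-0.1,0,0.015],[0,0,0]],
    [0.15,[0,0,0],[0,0,0]],
  ],
)

```text
t: 10.65
tool_pos: [0.5229, -0.0899, 0.1848]
tool_rot: [3.134, 0.142, 0.002]
contact_force: [2.0, -7.1, 4.6]
opening: 0.0182
grip_force: 24.7
```

Emit:
play_rows(
  series=[
    [0.15,[-0.097,0,0.025],[0,0,0]],
    [0.15,[-0.094,0,0.034],[0,0,0]],
    [0.15,[0,0,0],[0,0,0]],
  ],
)

```text
t: 11.02
tool_pos: [0.5134, -0.0909, 0.1821]
tool_rot: [3.133, 0.142, 0.002]
contact_force: [0.9, -7.4, 3.7]
opening: 0.0181
grip_force: 25.2
```

Emit:
play_rows(
  series=[
    [0.15,[-0.09,0,0.043],[0,0,0]],
    [0.15,[-0.085,0,0.052],[0,0,0]],
    [0.15,[0,0,0],[0,0,0]],
  ],
)

```text
t: 11.4
tool_pos: [0.5047, -0.0918, 0.1777]
tool_rot: [3.133, 0.141, 0.002]
contact_force: [-0.1, -7.6, 5.6]
opening: 0.0181
grip_force: 26.0
```

Emit:
play_rows(
  series=[
    [0.15,[-0.08,0,0.06],[0,0,0]],
    [0.15,[-0.073,0,0.068],[0,0,0]],
    [0.15,[0,0,0],[0,0,0]],
  ],
)

```text
t: 11.78
tool_pos: [0.4967, -0.0926, 0.1712]
tool_rot: [3.133, 0.141, 0.0]
contact_force: [-2.5, -9.3, 6.8]
opening: 0.0176
grip_force: 24.5
```

Emit:
play_rows(
  series=[
    [0.15,[-0.066,0.01,0.075],[0,0,0]],
    [0.15,[-0.058,0,0.081],[0,0,0]],
    [0.15,[0,0,0],[0,0,0]],
  ],
)

```text
t: 12.15
tool_pos: [0.4898, -0.0935, 0.1636]
tool_rot: [3.134, 0.141, -0.004]
contact_force: [-5.8, -7.6, 9.4]
opening: 0.0176
grip_force: 24.6
```

Emit:
play_rows(
  series=[
    [0.15,[-0.05,0,0.087],[0,0,0]],
    [0.15,[-0.041,0,0.091],[0,0,0]],
    [0.15,[0,0,0],[0,0,0]],
  ],
)

```text
t: 12.52
tool_pos: [0.484, -0.094, 0.1544]
tool_rot: [3.134, 0.142, -0.009]
contact_force: [-11.3, -8.5, 11.8]
opening: 0.017
grip_force: 24.7
```

```bash
python3 - <<'E'
from h import *
w=grab('wrist');p=w[0][130:330,120:390];q=grab('side')[0][100:190,220:310];q=cv2.resize(q,None,fx=4.4,fy=4.4,interpolation=2)
p=cv2.resize(p,(400,296),interpolation=2);p=cv2.copyMakeBorder(p,0,100,0,0,0);cv2.imwrite('pics/g3.png',np.hstack([p,q]))
E
```

```text
(no output)
```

View pics/g3.png

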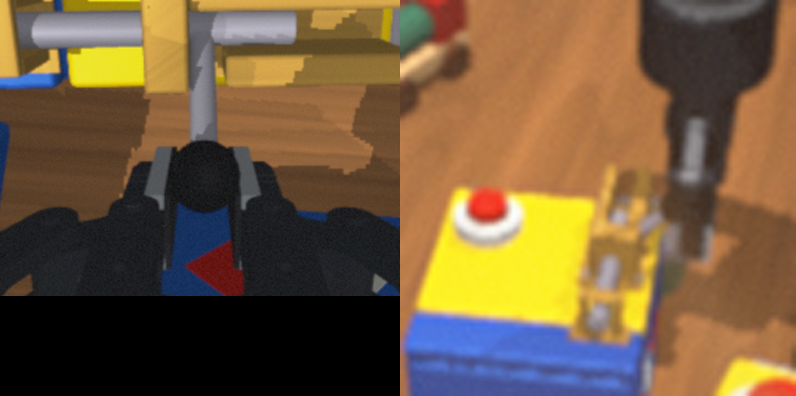

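The stem is in the notch beside the stop block, about 1.1–1.2 rad down, and the ball has crept towards the pads' edge. I'll ease the outward pull and carry on down.

Emit:
play_rows(
  series=[
    [0.15,[-0.06,0,0.04],[0,0,0]],
    [0.15,[-0.03,0,0.06],[0,0,0]],
    [0.15,[0,0,0],[0,0,0]],
  ],
)

```text
t: 13.0
tool_pos: [0.4787, -0.0944, 0.1487]
tool_rot: [3.134, 0.142, -0.013]
contact_force: [-12.9, -9.0, 11.7]
opening: 0.0139
grip_force: 24.5
```

Emit:
play_rows(
  series=[
    [0.25,[0,0,0],[0,0,0]],
    [0.45,[0,0,0],[0,0,0]],
    [0.45,[0,0,0],[0,0,0]],
    [0.45,[0,0,-0.4],[0,0,0]],
    [0.45,[0,0,-0.6],[0,0,0]],
    [0.45,[0,0,-0.6],[0,0,0]],
    [0.3,[0.2,0,0],[0,0,0]],
    [0.0,[0,0,0],[0,0,0]],
  ],
)

```text
t: 14.0
tool_pos: [0.4916, -0.091, 0.2272]
tool_rot: [-3.137, -0.143, 0.003]
contact_force: [-0.4, 0.6, 0.1]
opening: 0.0084
grip_force: 0.0
```

```bash
python3 - <<'E'
from h import *
a=np.radians(5.25);X=np.array([np.cos(a),np.sin(a)]);Y=np.array([-np.sin(a),np.cos(a)]);o=np.array([.57728,-.0763])
w=grab('wrist');W=w[1:];im=w[0]
t=ctrl.get_obs();print(t['tool_pos'],t['opening'],(t['tool_pos'][:2]-o)@X,(t['tool_pos'][:2]-o)@Y)
for th in (1.0,1.1,1.2,1.3,1.35):
    b=o+X*(-.045-.05*np.sin(th))+Y*(-.008);P=[*b,.148+.05*np.cos(th)];print(th,P,proj(*W,P))
cv2.imwrite('pics/g4.png',cv2.resize(im[100:300,120:390],None,fx=2.8,fy=2.8,interpolation=2))
E
```

```text
[ 0.49101225 -0.09094707  0.22653486] 0.001187883884619498 -0.08724608178374202 -0.00669198932241506
1.0 [np.float64(0.4913037435543071), np.float64(-0.0922338101188609), np.float64(0.175015115293407)] [[256.21710439 213.32024087]]
1.1 [np.float64(0.48882735717644826), np.float64(-0.09246135806096836), np.float64(0.17067980607127886)] [[256.22377091 214.66861988]]
1.2 [np.float64(0.48679433548353), np.float64(-0.09264816651162838), np.float64(0.16611788772383368)] [[256.23010886 215.2491446 ]]
1.3 [np.float64(0.4852249917562804), np.float64(-0.0927923689425526), np.float64(0.16137494143122935)] [[256.23607261 215.10725063]]
1.35 [np.float64(0.48461928482477334), np.float64(-0.09284802559089189), np.float64(0.15895033435465206)] [[256.23890289 214.78074122]]
```

View pics/g4.png

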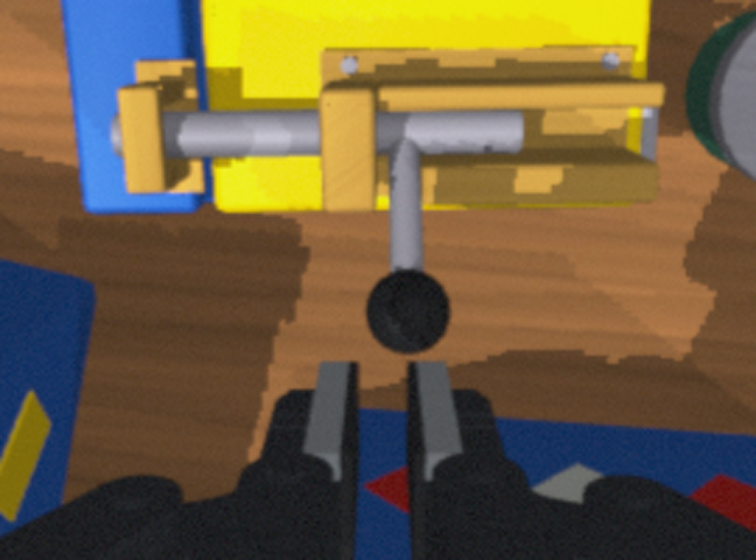

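The handle is in the notch next to the stop block, and the bolt is through the keeper. The ball is at crop (408,310), which is image (266,211). I'll shut the fingers and press it down from above.

Emit:
play_rows(
  series=[
    [0,[-0.08,0.12,0],[0,0,0]],
    [0,[0,0,0.35],[0,0,0]],
    [0,[0,0,0.3],[0,0,0]],
    [0,[0,0,0.05],[0,0,0]],
    [0,[0,0,0],[0,0,0]],
  ],
)

```text
t: 14.68
tool_pos: [0.4879, -0.0977, 0.1929]
tool_rot: [-3.138, -0.143, 0.001]
contact_force: [-0.1, -0.2, -0.4]
opening: 0.0001
grip_force: 0.0
```

Emit:
play_rows(
  series=[
    [0,[0,0,0.04],[0,0,0]],
    [0,[0,0,0.04],[0,0,0]],
    [0,[0,0,0.04],[0,0,0]],
    [0,[0,0,0],[0,0,0]],
  ],
)

```text
t: 15.18
tool_pos: [0.4881, -0.098, 0.1882]
tool_rot: [3.138, 0.142, 0.0]
contact_force: [-1.6, -0.8, 3.0]
opening: -0.0002
grip_force: 1.5
```

Emit:
play_rows(
  series=[
    [0,[0,0,0.04],[0,0,0]],
    [0,[0,0,0.04],[0,0,0]],
    [0,[0,0,0.04],[0,0,0]],
    [0,[0,0,0],[0,0,0]],
  ],
)

```text
t: 15.68
tool_pos: [0.488, -0.0977, 0.1808]
tool_rot: [-3.138, -0.143, 0.0]
contact_force: [-0.6, -0.0, 0.2]
opening: -0.0001
grip_force: 0.1
```

Emit:
play_rows(
  series=[
    [0,[0,0,0.04],[0,0,0]],
    [0,[0,0,0.04],[0,0,0]],
    [0,[0,0,0.04],[0,0,0]],
    [0,[0,0,0.04],[0,0,0]],
    [0,[0,0,0],[0,0,0]],
  ],
)

```text
t: 16.3
tool_pos: [0.488, -0.0978, 0.1731]
tool_rot: [-3.138, -0.142, 0.0]
contact_force: [-0.3, -0.0, 0.3]
opening: -0.0
grip_force: 0.0
```

Emit:
play_rows(
  series=[
    [0,[0,0,0.04],[0,0,0]],
    [0,[0,0,0.04],[0,0,0]],
    [0,[0,0,0.02],[0,0,0]],
    [0,[0,0,0],[0,0,0]],
  ],
)

```text
t: 16.8
tool_pos: [0.4881, -0.0978, 0.1687]
tool_rot: [3.138, 0.143, 0.0]
contact_force: [-1.2, 0.4, 3.0]
opening: 0.0002
grip_force: 0.9
```

Emit:
play_rows(
  series=[
    [0,[0,0,0.02],[0,0,0]],
    [0,[0,0,0.02],[0,0,0]],
    [0,[0,0,0],[0,0,0]],
  ],
)

```text
t: 17.18
tool_pos: [0.4881, -0.098, 0.168]
tool_rot: [3.138, 0.143, -0.0]
contact_force: [-4.9, 0.5, 8.1]
opening: -0.0001
grip_force: 4.3
```

Emit:
play_rows(
  series=[
    [0,[0,0,0.02],[0,0,0]],
    [0,[0,0,0],[0,0,0]],
  ],
)

```text
t: 17.42
tool_pos: [0.4881, -0.098, 0.1677]
tool_rot: [3.138, 0.143, -0.001]
contact_force: [-6.7, 0.8, 10.7]
opening: 0.0001
grip_force: 5.9
```

It stalls at z=0.168, where I'd expect the ball's top to be with the handle fully down. I'll retreat and measure the ball from two wrist views.

Emit:
play_rows(
  series=[
    [0,[0,0,-0.4],[0,0,0]],
    [0,[0,0,-0.6],[0,0,0]],
    [0,[-0.4,0,-0.6],[0,0,0]],
    [0,[-0.5,0,-0.4],[0,0,0]],
    [0,[0,0,0],[0,0,0]],
    [0,[0,0,0],[0,0,0]],
  ],
)

```text
t: 18.18
tool_pos: [0.4435, -0.1018, 0.2649]
tool_rot: [-3.138, -0.142, -0.0]
contact_force: [-0.7, 0.4, 1.0]
opening: -0.0003
grip_force: 0.0
```

```bash
cat > m.py <<'E'
from h import *
import sys
a=np.radians(5.25);X=np.array([np.cos(a),np.sin(a)]);Y=np.array([-np.sin(a),np.cos(a)]);o=np.array([.57728,-.0763])
w=grab('wrist');W=w[1:];im=w[0]
g=proj(*W,[*(o-X*.094-Y*.0115),.159])[0];u0,v0=(g-35).astype(int)
m=(im[v0:v0+70,u0:u0+70].max(2)<60).astype(np.uint8)
n,l,s,c=cv2.connectedComponentsWithStats(m);i=1+s[1:,4].argmax();u=c[i]+[u0,v0]
print('guess',g,'meas',u,s[i]);C,v=ray(*W,u);np.save(sys.argv[1],np.array([C,v]))
cv2.imwrite('pics/%s.png'%sys.argv[1],im)
E
python3 m.py r1
```

```text
guess [252.55059217 142.17152254] meas [255.93333333 142.65714286] [ 28  25  23  23 420]
```

Emit:
play_rows(
  series=[
    [0,[0.9,0,-0.5],[0,0,0]],
    [0,[0.9,0,-0.3],[0,0,0]],
    [0,[0.9,0,0],[0,0,0]],
    [0,[0.3,0,0],[0,0,0]],
    [0,[0,0,0],[0,0,0]],
    [0,[0,0,0],[0,0,0]],
  ],
)

```text
t: 18.98
tool_pos: [0.5918, -0.0883, 0.3048]
tool_rot: [-3.138, -0.142, 0.002]
contact_force: [-0.0, 0.2, -0.8]
opening: -0.0001
grip_force: 0.0
```

```bash
python3 m.py r2; python3 - <<'E'
from h import *
a=np.radians(5.25);X=np.array([np.cos(a),np.sin(a)]);Y=np.array([-np.sin(a),np.cos(a)]);o=np.array([.57728,-.0763])
P=tri([np.load('r1.npy'),np.load('r2.npy')]);d=P[:2]-o;print(P,d@X,d@Y,np.arctan2(-.045-d@X,P[2]-.148))
p=[cv2.imread('pics/r%d.png'%k) for k in (1,2)];cv2.imwrite('pics/v.png',np.hstack([cv2.resize(x,(400,300)) for x in p]))
E
```

```text
guess [253.50853661 279.81686187] meas [253.09256118 282.78192392] [   0    0   70   70 4127]
[ 0.485126   -0.09749579  0.165254  ] -0.09370685518590802 -0.012674628821200835 1.2303477584766207
```

View pics/v.png

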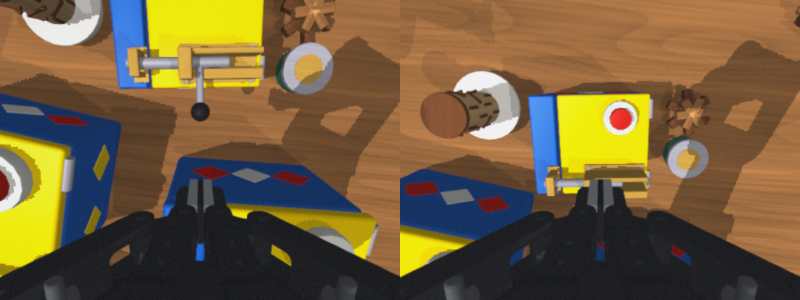

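The second view was blocked by the gripper. I'll use sideways baselines, with no new picture views.

Emit:
play_rows(
  series=[
    [0,[-0.9,0.6,0],[0,0,0]],
    [0,[-0.9,0.6,0],[0,0,0]],
    [0,[-0.9,0.6,0],[0,0,0]],
    [0,[-0.2,0,0],[0,0,0]],
    [0,[0,0,0],[0,0,0]],
    [0,[0,0,0],[0,0,0]],
  ],
)

```text
t: 19.77
tool_pos: [0.4569, -0.1904, 0.3057]
tool_rot: [-3.138, -0.144, -0.001]
contact_force: [-0.2, -0.3, -0.3]
opening: -0.0004
grip_force: 0.0
```

```bash
python3 m.py r3
```

```text
guess [157.59109242 143.32292884] meas [160.41614907 143.96273292] [ 28  27  21  20 322]
```

Emit:
play_rows(
  series=[
    [0,[0,-0.9,0],[0,0,0]],
    [0,[0,-0.9,0],[0,0,0]],
    [0,[0,-0.9,0],[0,0,0]],
    [0,[0,-0.9,0],[0,0,0]],
    [0,[0,0,0],[0,0,0]],
    [0,[0,0,0],[0,0,0]],
  ],
)

```text
t: 20.58
tool_pos: [0.4404, -0.0116, 0.3054]
tool_rot: [3.138, 0.145, -0.0]
contact_force: [0.2, -0.1, -0.4]
opening: 0.0004
grip_force: 0.0
```

```bash
python3 m.py r4; python3 - <<'E'
from h import *
a=np.radians(5.25);X=np.array([np.cos(a),np.sin(a)]);Y=np.array([-np.sin(a),np.cos(a)]);o=np.array([.57728,-.0763])
P=tri([np.load('r%d.npy'%k) for k in (1,3,4)]);d=P[:2]-o;print(P,d@X,d@Y,np.arctan2(-.045-d@X,P[2]-.148))
E
```

```text
guess [349.20726305 143.20741354] meas [351.78963415 143.60365854] [ 28  26  21  20 328]
[ 0.48448953 -0.09897956  0.15876039] -0.09447642281382729 -0.014093943788787757 1.3566459077943875
```

The ball triangulates to z = 0.159, x = -94 mm in the box frame, a handle angle of about 1.35, so it is fully down in the notch. The arm is clear.

```bash
python3 -c "
from station import ctrl
print(ctrl.finish_job())"
```

```text
the job is handed in; nothing more can be done
None
```

I slid the bolt through the keeper to its end stop (about 8 N at the wrist), turned the handle fully down into the notch (measured about 1.35 rad), let go, and handed the job in at about 21 s with the arm clear; the hand-in returned no verdict.

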